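Run a spraying board out over the end of a block and hold it

ROBOT

A 6-joint arm with a two-finger parallel gripper is mounted at the origin on a cart in front of the work surface, level with it; the furniture and walls round the work are solid. World frame = base frame: x ahead of the robot, y to its left, z up, the work surface at z = 0. Lengths are in m, angles in rad, forces in N, time in s.
With the tool pointing down it reaches from about 0.275 to 0.825 m from the base axis. Payload 4.9 kg.
Tool frame: the origin (TCP) lies on the centre line of the jaws, within the pads' length; the fingertips stand 22 mm ahead of it and the grasp point (between the pads) lies 3 mm ahead of it; z points along the fingers, y is the line along which they close (so a half turn about z gives the same grasp; the last joint's range is limited). The gripper opens to 85 mm and grips with 20 to 120 N. Pads are 22 mm wide; open, the fingers measure 114 mm over their backs; the gripper's body (76 mm by 85 mm) begins 54 mm behind the grasp point. The pads swing forward as they close: fully open they stand 13 mm farther back than shut.
Start: joints at [1.104, 0.326, -0.193, 1.052, 0, 1.437], TCP at [0.18, 0.52, 0.253] pointing down, gripper open.
Joint ranges: [-2.65, 2.65], [-0.97, 1.79], [-1.3, 1.35], [-1.93, 2.1], [-1.47, 1.37], [-3.14, 3.14]. Speed limits (rad/s): [2.57, 2.57, 3.14, 3.14, 3.14, 3.14].

INTERFACE

Orientations are given as a unit quaternion [w, x, y, z].
In Python, from cell import robot, viewer, find_in gives the robot as it stands.
- The arm moves only by the tool jog_arm, never from a script. Its arguments are lists of equal length, an entry for each row: "translation": the shift along the tool's x, y, z as a fraction of full scale, a list of three; "rotation": the turn, a rotation vector about the tool's x, y, z as a fraction of full scale, a list of three; "claw": the opening, from -1 (shut) to 1 (fully open). A call has exactly 5 rows; each row is the pose to reach, as a shift and turn from the pose commanded when the call began, along the tool's axes at that moment; what a row does not reach only later rows make up. Full scale, the value 1, is 40 cm for a shift and 0.5 rad for a turn. A row lasts 1/10 s, in which the tool goes at most 50 mm and 8.59 degrees, less where a joint would pass 70% of its speed; a pose out of reach is approached as far as the arm can. A call with a number of a shift or a turn outside -1 to 1 is refused whole. A call with a gripper value outside its range is refused whole. The fingers move at their own pace and stop on an object; "force" is the grip in N (left out, the last holds). Time passes only in rows, so rows that repeat a pose let the fingers close, or fill a call up. It gives the time, the measured TCP pose, the force, the opening and the grip force at its end, in the units of the state.
- robot.observe(): the state, without advancing time (a new reading comes with each control period).
- viewer.read_camera(name): name is "scene" or "top" or "wrist"; returns a dict with "image" (400x640x3 uint8, red, green, blue), "range_z" (400x640 float32, m along the optical axis (not along the pixel's ray), 0 where there is no reading), "intrinsics" (3x3 intrinsics, pixels), "dist_coeffs" ([k1, k2, p1, p2, k3] as OpenCV has them; the pictures are not rectified), "eye" and "orientation" of the camera in the world; the wrist camera has in their place "hand_eye" (4x4, takes a point from camera to tool coordinates, whose origin is the TCP and whose axes are the flange's). Camera axes: x right, y down, z forward; pixel columns grow to the right and rows downward; lengths in m; the calibration is good to about 2 mm. A picture is of the moment at which its call begins: read the wrist's pose just before it.
- robot.close_job(): hands the job in; it is judged then, once.
Trained networks look in the newest picture that a camera, given by its name, has taken for a name from the list of things; names that differ only in an ending like _2 or _b are one class to them, and where a whole thing is asked for, a point or a joint stands for the part that bears it (a point fixed in the world has none). Each returns a list of dicts, best first, with "conf" (0 to 1); they miss things now and then, are a little off and sometimes report something else, mostly with a low value. They report only what shows in the picture. A call takes as long as a camera call. They do not tell look-alikes from the thing itself.
- find_in(name, camera): "at" ([column, row] in pixels, amid what is visible of it).
The state is a dict: "clock": time; "joint_positions": joint angles; "joint_velocities": joint speeds; "tau": joint torques, N m; "eef_pos": TCP position; "eef_rot": TCP orientation; "ft_force": force on the tool from outside, world axes, zero at the start; "ft_torque": the same for the moment, N m; "opening": finger opening in m; "gripper_force": force on a finger pad.
Only numpy, scipy, OpenCV 4.12 (cv2) and the standard library are available. Lean on these libraries where they do the work, as an engineer would, in place of code of your own. Each camera call takes 0.05 s, during which the arm holds its last target. There are 200 camera calls.

TASK

Get the metal sleeve ready for spraying: of the two sleeves on the bench, put the one that fits over the pin on the plywood board fully down onto the pin and let go of it. Then take the board by its wooden grip block and slide it, without lifting, straight out along the support block to the right, until the dark line across the board lies over the block's right end, and finish still holding the board down flat so that it does not tip. The sleeve that does not fit ends standing on the bench, and the other things on the bench are left alone.

Things in the scene. Friction and masses are not known exactly. Their poses are not given: they have to be found in the camera images.
- support_block: planed timber support block, 90 (x) x 200 (y) x 80 (z) mm, fixed to the bench; origin at the centre of its underside; its y axis runs along its length towards its right end (as the robot sees it), over which the board is slid out
- block_end (a point): middle of the top edge of the support block's right end: 100 mm along the block's y from its origin, 80 mm up; axes as the block's
- board: loose plywood board, 80 (x) x 280 (y) x 12 (z) mm, about 0.3 kg, lying lengthwise on the support block; origin at the centre of its underside, +y points to its outer (right) end. A steel pin stands near the outer end, a wooden grip block near the other. With its line at the block's end it overhangs by 175 mm and tips unless held down at the grip block
- line (a point): middle of the dark scribed line, on the board's underside, 35 mm from the board's origin towards the grip block (board y = -0.035); the line is 2 mm wide, runs across the board and shows on its top and both sides
- pin_foot (a point): foot of the steel pin's axis, on the board's top face (board y = +0.110, z = 0.012); the pin is 16 mm in diameter and 36 mm high with a tapered tip
- grip (a point): point inside the wooden grip block, on its vertical mid-line, 25 mm above the board's top (board y = -0.110, z = 0.037); the grip block is 50 mm (x) x 24 mm (y), 42 mm high above the board's top and fixed to it; axes as the board's
- sleeve_wide: plain aluminium sleeve (tube) standing upright, 40 mm outside diameter, 45 mm high, bore 21 mm: the one that fits over the pin; origin at the centre of its underside
- sleeve_narrow: plain aluminium sleeve standing upright, 40 mm outside diameter, 45 mm high, bore only 12 mm: does not fit over the pin; origin at the centre of its underside
- cut_disc: bystander: flat grinding disc, 125 mm diameter, 6 mm thick; origin at the centre of its underside
- glue_brush: bystander: flat brush lying down, 46 x 172 x 13 mm; origin at the centre of its underside
- tape_measure: bystander: pocket tape measure lying on its side, 62 x 76 x 32 mm; origin at the centre of its underside
- masking_tape: bystander: roll of masking tape lying flat, 101 mm diameter, 24 mm high; origin at the centre of its underside
Not all that is in view belongs to the job. What is shaped like the sleeve_wide but purple or red is not meant.

How it is judged:
On the way:
1. the fitting sleeve is fully down on the pin and let go, before the board is run out (its line still more than 80 mm short of the block's end) (horizontal distance between sleeve_wide and pin_foot below 0.005 m and z of sleeve_wide in the frame of pin_foot between -0.003 and 0.003 m and contact force between the fingers and sleeve_wide below 0.1 N and y of line in the frame of block_end below -0.08 m), for 0.2 s.
At the end, for the whole second after the job is handed in: Robot still holds the board (contact over 1 N), which rests flat (0.05 rad) and still on the block: line within 8 mm of the block's right end, 15 mm of its centre line, 0.1 rad of its direction. Fitting sleeve fully down on the pin, untouched; the other stands upright on the bench (y of line in the frame of block_end between -0.008 and 0.008 m and x of line in the frame of block_end between -0.015 and 0.015 m and z of line in the frame of block_end between -0.004 and 0.005 m and angle between the y axis of board and the y axis of support_block, either way round below 0.1 rad and angle between board's own z axis and vertical below 0.05 rad and linear speed of board below 0.01 m/s and contact force between any of the fingers, the arm and board above 1 N and contact force between board and support_block above 0.5 N and horizontal distance between sleeve_wide and pin_foot below 0.005 m and z of sleeve_wide in the frame of pin_foot between -0.003 and 0.003 m and contact force between each of the arm, the fingers and sleeve_wide below 0.1 N and height (world z) of sleeve_narrow between -0.004 and 0.004 m and angle between sleeve_narrow's own z axis and vertical below 0.1 rad); the arm keeps its last pose, push and grip.
It fails at once if the board tips or is tilted by more than 0.12 rad (angle between board's own z axis and vertical above 0.12 rad).
It fails at once if the board is lifted: its line rises more than 15 mm above the block's top (z of line in the frame of block_end above 0.015 m).
It fails at once if a bystander (grinding disc, brush, tape measure or masking tape) is moved by more than 30 mm (distance of any of cut_disc, glue_brush, tape_measure, masking_tape from where it was at the start of the episode above 0.03 m).
It also fails if it takes over 48 s, if anything falls off the work surface, if the arm or the gripper's body presses on something with over 40 N, if the wrist force passes 120 N, or if a joint passes its speed limit or range.

## Working session

There is one attempt and no reset: what is moved stays moved. The work goes in short steps, Python scripts to look and compute and a tool call to move; the robot and the scene stay as the last step left them, time stands still between calls to the robot, and variables do not carry over. Pictures are saved under pics/ and viewed, at most 10 in all, crops included, and the job is handed in when it is done.

Besides the shell and the picture viewer there is one more tool, called after "Request:" by a JSON object that holds its "fn" and its "kwargs", one argument or row to a line. jog_arm: Moves the arm, as the interface text tells. Shift numbers are shares of 40 cm and turn numbers shares of 0.5 rad, none past 1 either way. Its arguments: {"type":"object","properties":{"translation":{"type":"array","items":{"type":"array","items":{"type":"number","minimum":-1,"maximum":1}}},"rotation":{"type":"array","items":{"type":"array","items":{"type":"number","minimum":-1,"maximum":1}}},"claw":{"type":"array","items":{"type":"number"}},"force":{"type":"number"}},"required":["translation","rotation","claw"]}

```bash
ls; mkdir -p pics; cat > h.py <<'E'
import numpy as np, cv2, json
from cell import robot, viewer, find_in
from scipy.spatial.transform import Rotation as R
def q(o): return R.from_quat([o[1],o[2],o[3],o[0]]).as_matrix()
def shot(n):
    s=robot.observe(); c=viewer.read_camera(n)
    if 'eye' in c:
        o=np.array(c['orientation']); c['T']=(o if o.shape==(3,3) else q(o), np.array(c['eye']))
    else:
        A=q(s['eef_rot']); H=np.array(c['hand_eye']); c['T']=(A@H[:3,:3], A@H[:3,3]+np.array(s['eef_pos']))
    return c
def ray(c,uv):
    uv=np.array(uv,float).reshape(-1,1,2)
    p=cv2.undistortPoints(uv,np.array(c['intrinsics']),np.array(c['dist_coeffs'])).reshape(-1,2)
    return np.c_[p,np.ones(len(p))]
def at_z(c,uv,z):
    d=ray(c,uv)@c['T'][0].T; e=c['T'][1]
    return e+d*((z-e[2])/d[:,2])[:,None]
def cloud(c):
    v,u=np.mgrid[0:400,0:640]; r=ray(c,np.c_[u.ravel(),v.ravel()])
    return ((r*c['range_z'].reshape(-1,1))@c['T'][0].T+c['T'][1]).reshape(400,640,3)
def save(c,f,crop=None,k=1):
    im=cv2.cvtColor(c['image'],cv2.COLOR_RGB2BGR)
    if crop: im=im[crop[1]:crop[3],crop[0]:crop[2]]
    cv2.imwrite(f,cv2.resize(im,None,fx=k,fy=k,interpolation=cv2.INTER_CUBIC))
E
cat > a.py <<'E'
from h import *
np.set_printoptions(precision=4,suppress=True)
for n in ('top','scene'):
    c=shot(n); save(c,f'pics/{n}1.png'); P=cloud(c); print(n,c['T'][1],c['range_z'].max())
    for m in ['sleeve_wide','sleeve_narrow','pin_foot','grip','board','support_block','cut_disc','glue_brush','tape_measure','masking_tape']:
        for d in find_in(m,n)[:4]:
            u,v=np.round(d['at']).astype(int); print(m,round(d['conf'],2),u,v,P[v,u])
print(robot.observe())
E
python3 a.py
```

```text
pics
top [ 0.35   -0.0819  1.3153] 2.3667152
sleeve_wide 0.58 349 287 [ 0.3688 -0.1699  0.0454]
sleeve_wide 0.58 263 286 [0.3688 0.0528 0.0406]
sleeve_wide 0.56 384 288 [ 0.3675 -0.2671 -0.0008]
sleeve_wide 0.54 412 270 [ 0.4138 -0.3349  0.0434]
sleeve_narrow 0.73 414 268 [ 0.4212 -0.3487  0.0023]
sleeve_narrow 0.66 394 233 [ 0.5118 -0.2908  0.034 ]
pin_foot 0.71 289 236 [ 0.4936 -0.0151  0.0961]
grip 0.8 292 236 [ 0.494  -0.0225  0.0929]
board 0.82 291 233 [ 0.5015 -0.0199  0.0938]
support_block 0.95 297 256 [ 0.4448 -0.0356  0.0793]
support_block 0.48 292 238 [ 0.4894 -0.0224  0.0892]
cut_disc 0.56 320 185 [ 0.648  -0.0928  0.0004]
glue_brush 0.59 257 186 [0.6409 0.0809 0.0106]
tape_measure 0.85 300 142 [ 0.7626 -0.0361  0.0301]
tape_measure 0.26 256 184 [0.6462 0.0837 0.0121]
masking_tape 0.87 256 128 [0.8071 0.0892 0.0163]
masking_tape 0.65 294 257 [ 0.4446 -0.0265  0.0456]
scene [ 0.0186 -0.6656  0.8687] 3.5227935
sleeve_wide 0.94 355 313 [ 0.4153 -0.3557  0.0453]
sleeve_wide 0.77 310 300 [ 0.3796 -0.2517  0.0186]
sleeve_wide 0.62 278 280 [ 0.352  -0.1753  0.0456]
sleeve_wide 0.
[... 231 characters left out ...]
block 0.67 279 233 [ 0.4376 -0.0791  0.0615]
cut_disc 0.77 337 211 [ 0.6326 -0.0884  0.0068]
tape_measure 0.76 357 178 [ 0.7522 -0.051   0.0305]
masking_tape 0.89 333 159 [0.7883 0.0824 0.0032]
{'clock': 1.1, 'joint_positions': array([ 1.1038,  0.3262, -0.1926,  1.052 , -0.    ,  1.4366]), 'joint_velocities': array([ 0.0001,  0.001 ,  0.0009,  0.0015,  0.    , -0.0001]), 'tau': array([  0.0011, -44.3337,  26.2762,   0.0011,  -0.    ,   0.    ]), 'eef_pos': array([0.1797, 0.5198, 0.2533]), 'eef_rot': array([ 0.    ,  0.1656,  0.9862, -0.    ]), 'ft_force': array([-0.716 , -0.1941,  0.2599]), 'ft_torque': array([-0.0514, -0.0438, -0.0624]), 'gripper_force': 0.0, 'opening': 0.08535679796454528}
```

```bash
python3 - <<'E'
import cv2
a=cv2.imread('pics/top1.png')[100:320,220:450]; cv2.imwrite('pics/top1c.png',cv2.resize(a,None,fx=2.6,fy=2.6,interpolation=cv2.INTER_CUBIC))
a=cv2.imread('pics/scene1.png')[130:350,180:440]; cv2.imwrite('pics/scene1c.png',cv2.resize(a,None,fx=2.7,fy=2.7,interpolation=cv2.INTER_CUBIC))
E
```

```text
(no output)
```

View pics/top1c.png

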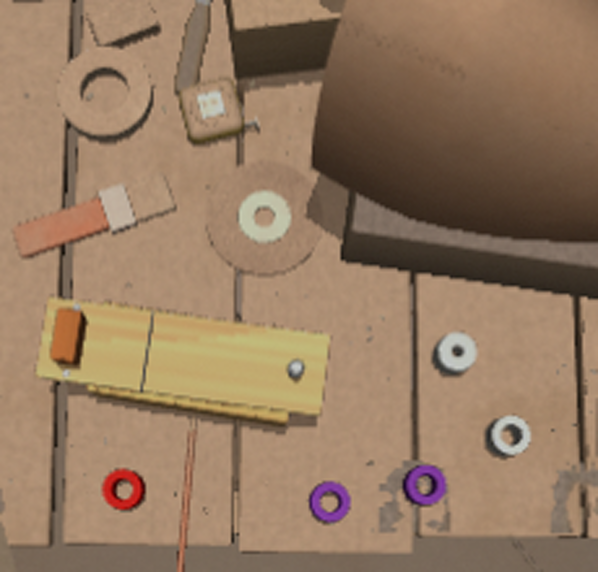

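View pics/scene1c.png

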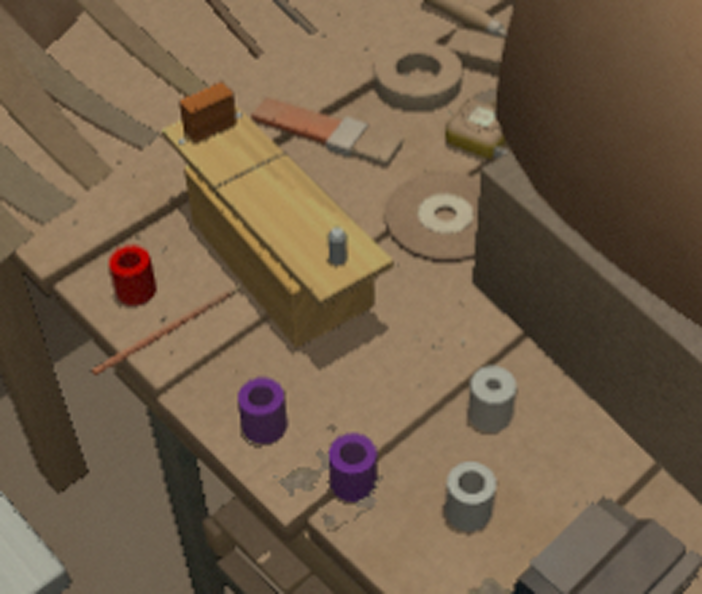

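Two plain metal sleeves: A at top px (416,268) / scene (354,313), with a wide bore; B at top px (396,235) / scene (362,273), with a small bore. A is sleeve_wide. The purple and red tubes are decoys. The board lies at top px (235–347, 215–260), its pin at about (334,242), grip at (246,229) and line at about (277,235).

```bash
cat > b.py <<'E'
from h import *
np.set_printoptions(precision=4,suppress=True)
c=shot('top'); s=shot('scene'); 
save(c,'pics/sl.png',(376,215,446,290),8)
for n,k in (('top',c),('scene',s)):
    P=cloud(k); z=P[...,2]; x,y=P[...,0],P[...,1]
    for nm,g in (('A',(0.418,-0.348)),('B',(0.506,-0.298))):
        m=(abs(z-0.045)<0.006)&(np.hypot(x-g[0],y-g[1])<0.035); p=P[m]
        print(n,nm,m.sum(),p.mean(0),(p.min(0)+p.max(0))/2)
    roi=(x>0.38)&(x<0.6)&(y>-0.22)&(y<0.14)
    b=roi&(abs(z-0.092)<0.006); r=cv2.minAreaRect(P[b][:,:2].astype(np.float32)); print('board',r,z[b].mean()); print(cv2.boxPoints(r))
    for nm,m in (('pin',roi&(z>0.108)&(y<-0.03)),('grip',roi&(z>0.125)&(y>0))):
        print(nm,m.sum(),P[m].mean(0),P[m].min(0),P[m].max(0))
    m=(x>0.2)&(x<0.9)&(y<-0.1)&(y>-0.8)&(z>0.06)
    for y0 in np.arange(-0.8,-0.1,0.1):
        w=m&(y>=y0)&(y<y0+0.1); 
        if w.sum(): i=np.argmin(np.where(w,x,9)); print('obst y',y0,'xmin',x.ravel()[i],'z',z.ravel()[i],'zmax',z[w].max())
# block end face from scene
P=cloud(s); z=P[...,2];x,y=P[...,0],P[...,1]
e=(z>0.015)&(z<0.065)&(x>0.38)&(x<0.56)&(y<-0.03)&(y>-0.2)
p=P[e]; np.save('blk.npy',p); 
r=cv2.minAreaRect(p[:,:2].astype(np.float32)); print('blockpts',e.sum(),r, cv2.boxPoints(r))
print(robot.observe()['clock'])
E
python3 b.py
```

```text
top A 139 [ 0.4221 -0.3446  0.0454] [ 0.4216 -0.3446  0.0445]
top B 161 [ 0.5066 -0.293   0.0455] [ 0.5067 -0.2935  0.0449]
board ((0.49133431911468506, -0.016557395458221436), (0.2809593081474304, 0.08600785583257675), 83.00927734375) 0.09329390296069869
[[ 0.4316 -0.1508]
 [ 0.5169 -0.1612]
 [ 0.5511  0.1176]
 [ 0.4657  0.1281]]
pin 38 [ 0.4889 -0.1332  0.1274] [ 0.4725 -0.2179  0.1111] [ 0.5999 -0.1201  0.1529]
grip 209 [0.5069 0.0915 0.1352] [0.4822 0.0771 0.1253] [0.5321 0.1065 0.1415]
obst y -0.7000000000000001 xmin 0.35833518534846964 z 0.12467038077465431 zmax 0.13532164444805272
obst y -0.6000000000000001 xmin 0.35655713506045367 z 0.09409717756428315 zmax 0.23060307190160678
obst y -0.5000000000000001 xmin 0.35889853980960007 z 0.12671666447565633 zmax 0.336531781090744
obst y -0.40000000000000013 xmin 0.574168499888238 z 0.0847408021991718 zmax 0.39773410600093506
obst y -0.30000000000000016 xmin 0.588403114730958 z 0.12732164795829037 zmax 0.40953075162411845
obst y -0.20000000000000018 xmin 0.4308815635785186 z 0.07349482296783338 zmax 0.4009902842137074
scene A 200 [ 0.
[... 570 characters left out ...]
91561418376
obst y -0.6000000000000001 xmin 0.35568980793510807 z 0.10797316266623846 zmax 0.23331086018777092
obst y -0.5000000000000001 xmin 0.3565173419140933 z 0.0739741950216205 zmax 0.33745614404590263
obst y -0.40000000000000013 xmin 0.5732011291339493 z 0.09287231401297891 zmax 0.3965303203865627
obst y -0.30000000000000016 xmin 0.5886550850468631 z 0.08963804185924529 zmax 0.40628800548433003
obst y -0.20000000000000018 xmin 0.43021855485870014 z 0.0665498742904651 zmax 0.3978082596133572
blockpts 473 ((0.4557761251926422, -0.10017129778862), (0.06522547453641891, 0.1274656057357788), 36.03114700317383) [[ 0.3919 -0.0678]
 [ 0.4669 -0.1709]
 [ 0.5196 -0.1325]
 [ 0.4447 -0.0294]]
1.2
```

View pics/sl.png

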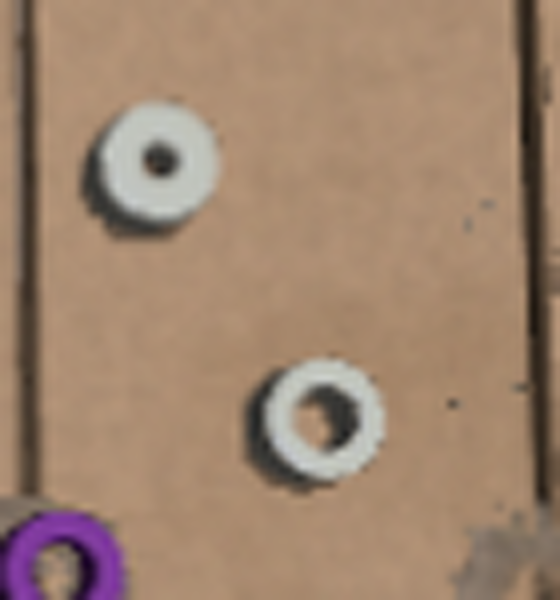

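The crop confirms it. The lower-right ring at about px (416,268) has the wide bore, and the upper-left one at (396,235) the small bore. Next I move towards the board with the jaws aligned to its axis.

Request:
{"fn": "jog_arm", "kwargs": {
  "translation": [
    [-0.46,-0.42,-0.1],
    [-0.46,-0.42,-0.1],
    [-0.46,-0.42,-0.1],
    [-0.46,-0.42,-0.1],
    [-0.46,-0.42,-0.1]
  ],
  "rotation": [
    [0,0,-0.2],
    [0,0,-0.421],
    [0,0,-0.421],
    [0,0,-0.421],
    [0,0,-0.421]
  ],
  "claw": [1,1,1,1,1]
}}

```text
clock: 1.7
eef_pos: [0.2981, 0.3014, 0.2934]
eef_rot: [0.0, 0.061, 0.998, 0.0]
ft_force: [0.3, 0.6, -0.2]
opening: 0.0856
gripper_force: 0.0
```

```bash
cat >> h.py <<'E'
def go(target,s=None,yaw=None):
    """fractions in tool axes from measured pose to world target"""
    s=s or robot.observe(); A=q(s['eef_rot'])
    print('pos',np.round(s['eef_pos'],4),'yaw_y',round(float(np.degrees(np.arctan2(A[1,1],A[0,1]))),2),'t',round(s['clock'],2),'open',round(s['opening'],4),'F',np.round(s['ft_force'],1),'gf',round(s['gripper_force'],1))
    d=np.array(target)-s['eef_pos']; print('dist',round(float(np.linalg.norm(d)),3),'frac',np.round(A.T@d/0.4,4))
E
python3 - <<'E'
from h import *
go((0.42,0,0.30))
print(np.round(viewer.read_camera('wrist')['hand_eye'],3))
p=np.load('blk.npy')
E
```

```text
pos [0.2981 0.3014 0.2934] yaw_y 83.04 t 1.7 open 0.0856 F [ 0.3  0.6 -0.2] gf 0.0
dist 0.325 frac [-0.3939 -0.7109 -0.0166]
[[ 0.    -0.962 -0.271  0.07 ]
 [ 1.     0.    -0.     0.001]
 [ 0.    -0.271  0.962 -0.12 ]
 [ 0.     0.     0.     1.   ]]
```

Request:
{"fn": "jog_arm", "kwargs": {
  "translation": [
    [-0.536,-0.744,-0.017],
    [-0.536,-0.744,-0.017],
    [-0.536,-0.744,-0.017],
    [-0.536,-0.744,-0.017],
    [-0.536,-0.744,-0.017]
  ],
  "rotation": [
    [0,0,0],
    [0,0,0],
    [0,0,0],
    [0,0,0],
    [0,0,0]
  ],
  "claw": [1,1,1,1,1]
}}

```text
clock: 2.25
eef_pos: [0.4185, 0.082, 0.2979]
eef_rot: [0.001, 0.061, 0.998, 0.0]
ft_force: [1.4, 0.8, 0.6]
opening: 0.0853
gripper_force: 0.0
```

```bash
python3 - <<'E'
from h import *
go((0.475,-0.02,0.30))
E
```

```text
pos [0.4185 0.082  0.2979] yaw_y 82.99 t 2.25 open 0.0853 F [1.4 0.8 0.6] gf 0.0
dist 0.117 frac [-0.1712 -0.2359 -0.0051]
```

Request:
{"fn": "jog_arm", "kwargs": {
  "translation": [
    [-0.171,-0.236,-0.005],
    [-0.171,-0.236,-0.005],
    [-0.171,-0.236,-0.005],
    [-0.171,-0.236,-0.005],
    [-0.171,-0.236,-0.005]
  ],
  "rotation": [
    [0,0,0],
    [0,0,0],
    [0,0,0],
    [0,0,0],
    [0,0,0]
  ],
  "claw": [1,1,1,1,1]
}}

```text
clock: 2.75
eef_pos: [0.4737, -0.0176, 0.2993]
eef_rot: [-0.001, 0.061, 0.998, 0.0]
ft_force: [0.1, -0.3, -0.0]
opening: 0.0853
gripper_force: 0.0
```

```bash
cat > w.py <<'E'
from h import *
np.set_printoptions(precision=4,suppress=True)
c=shot('wrist'); save(c,'pics/w1.png'); P=cloud(c); np.save('w1.npy',P); z=P[...,2];x,y=P[...,0],P[...,1]
go((0.422,-0.346,0.2))
b=(abs(z-0.092)<0.004)&(x>0.4)&(x<0.58); r=cv2.minAreaRect(P[b][:,:2].astype(np.float32)); print('board',r,z[b].mean(),cv2.boxPoints(r))
for nm,m in (('pin',(z>0.110)&(z<0.14)&(y<-0.09)&(y>-0.17)&(x<0.55)),('grip',(z>0.128)&(z<0.16)&(y>0.03))):
    if m.sum(): print(nm,m.sum(),P[m].mean(0),P[m].min(0),P[m].max(0),cv2.minAreaRect(P[m][:,:2].astype(np.float32)))
t=(abs(z-0.08)<0.004)&(x<0.5)
if t.sum(): print('blocktop',cv2.boxPoints(cv2.minAreaRect(P[t][:,:2].astype(np.float32))))
E
python3 w.py
```

```text
pos [ 0.4734 -0.0171  0.2994] yaw_y 83.05 t 2.8 open 0.0854 F [-0.1 -0.   0.5] gf 0.0
dist 0.347 frac [ 0.0279 -0.8319  0.248 ]
board ((0.49107563495635986, -0.07034024596214294), (0.1632278859615326, 0.8369529843330383), 1.4911977052688599) 0.0913855002504955 [[ 0.3986  0.3459]
 [ 0.4204 -0.4908]
 [ 0.5836 -0.4866]
 [ 0.5618  0.3501]]
pin 209 [ 0.4767 -0.1232  0.1228] [ 0.4704 -0.1331  0.11  ] [ 0.4854 -0.1173  0.1284] ((0.47782033681869507, -0.12514224648475647), (0.01483185961842537, 0.014366135001182556), 40.93519592285156)
grip 1100 [0.5122 0.1048 0.1327] [0.4795 0.0776 0.128 ] [0.7179 0.3676 0.1354] ((0.5949349999427795, 0.22859741747379303), (0.36738234758377075, 0.053020164370536804), 56.71410369873047)
blocktop [[ 0.3128  0.3708]
 [ 0.3296 -0.4498]
 [ 0.4807 -0.4467]
 [ 0.4639  0.3739]]
```

View pics/w1.png

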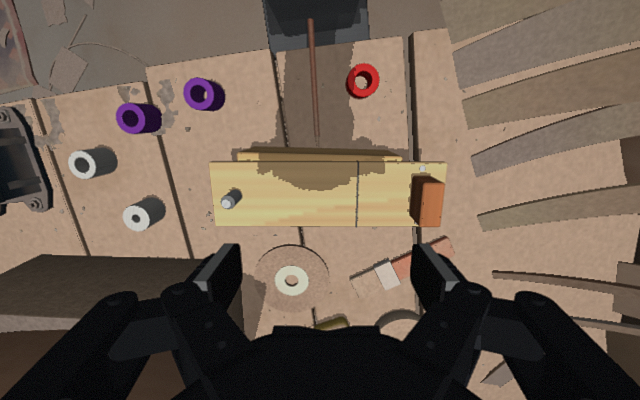

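The wrist view shows the pin at (231,200), the grip at (427,202), the line at x≈357, the wide sleeve at (85,163) and the narrow one at (138,214). The block's near edge runs from (238,155) to (402,160), turned slightly against the board.

```bash
cat > w2.py <<'E'
from h import *
np.set_printoptions(precision=4,suppress=True)
# reuse the stored picture, no new camera reading
import pickle
c=shot('wrist'); pickle.dump(c,open('w.pkl','wb')); P=cloud(c); z=P[...,2];x,y=P[...,0],P[...,1]
def comp(m,seed):
    n,l=cv2.connectedComponents(m.astype(np.uint8),connectivity=4); return l==l[seed[1],seed[0]]
b=comp(abs(z-0.0915)<0.005,(300,180)); r=cv2.minAreaRect(P[b][:,:2].astype(np.float32)); print('board',r)
print(cv2.boxPoints(r))
g=comp((z>0.128)&(z<0.145),(427,200)); print('grip',cv2.minAreaRect(P[g][:,:2].astype(np.float32)),P[g].mean(0))
t=comp(abs(z-0.08)<0.005,(320,156)); u=np.argwhere(t); print('block top px',u.min(0),u.max(0)); 
pts=P[t][:,:2]; o=np.argsort(pts[:,1]); print('block top ends',pts[o[:3]],pts[o[-3:]])
# near edge line of block top: min row per column
cols=np.unique(u[:,1]); e=np.array([[k,u[u[:,1]==k,0].min()-.5] for k in cols]); 
for col,row in e[::20]: print(col,row,at_z(c,[[col,row]],0.08)[0])
E2=at_z(c,e[5:-5],0.08); k=np.polyfit(E2[:,1],E2[:,0],1); print('block edge dir deg',90-np.degrees(np.arctan(k[0])),'x at y=0',k[1])
print('ends',at_z(c,[e[0],e[-1]],0.08))
# line
gray=c['image'][165:225,:].mean(2)
ln=np.array([[345+np.argmin(gray[i,345:370]),165+i] for i in range(0,60,4)]); print(ln[:,0]); print('line',at_z(c,ln[2:-2],0.092).mean(0))
for nm,s in(('A',(85,163)),('B',(138,214))):
    m=(abs(z-0.045)<0.004)&(np.hypot(*(np.moveaxis(np.indices(z.shape)[::-1],0,-1)-s).transpose(2,0,1))<25); cc,rr=cv2.minEnclosingCircle(P[m][:,:2].astype(np.float32)); print(nm,cc,rr,P[m].mean(0))
vis=(z>0.03)&(z<0.2)&(y<-0.38)&(x<0.56); print('vise ymax',y[vis].max() if vis.any() else None)
E
python3 w2.py
```

```text
board ((0.49199575185775757, -0.016936689615249634), (0.27957892417907715, 0.08109741657972336), 82.89372253417969)
[[ 0.4345 -0.1506]
 [ 0.5149 -0.1607]
 [ 0.5495  0.1168]
 [ 0.4691  0.1268]]
grip ((0.2677077054977417, -0.2025235891342163), (2.1852314472198486, 1.1857023239135742), 53.97368240356445) [ 0.4399 -0.0614  0.0114]
block top px [151 237] [161 431]
block top ends [[ 0.4387 -0.1196]
 [ 0.4365 -0.1194]
 [ 0.4375 -0.1193]] [[0.467  0.1083]
 [0.467  0.1092]
 [0.4673 0.1106]]
237.0 151.5 [ 0.4287 -0.1172  0.08  ]
257.0 151.5 [ 0.4316 -0.0935  0.08  ]
277.0 152.5 [ 0.4357 -0.0701  0.08  ]
297.0 152.5 [ 0.4386 -0.0465  0.08  ]
317.0 153.5 [ 0.4427 -0.0231  0.08  ]
337.0 153.5 [0.4455 0.0004 0.08  ]
357.0 154.5 [0.4495 0.0239 0.08  ]
377.0 154.5 [0.4524 0.0475 0.08  ]
397.0 155.5 [0.4564 0.0712 0.08  ]
417.0 160.5 [0.4652 0.0947 0.08  ]
block edge dir deg 80.49161584934978 x at y=0 0.4465534544980257
ends [[ 0.4287 -0.1172  0.08  ]
 [ 0.4672  0.1116  0.08  ]]
[357 357 357 357 357 357 357 357 356 356 356 356 356 356 355]
line [0.4935 0.018  0.092 ]
A (0.4207631051540375, -0.3447960317134857) 0.020672721788287163 [ 0.4213 -0.3442  0.044 ]
B (0.5053231716156006, -0.2924339175224304) 0.020667871460318565 [ 0.5045 -0.2914  0.0444]
vise ymax -0.4439662943091031
```

Request:
{"fn": "jog_arm", "kwargs": {
  "translation": [
    [0.03,-0.83,0.37],
    [0.03,-0.83,0.37],
    [0.03,-0.83,0.37],
    [0.03,-0.83,0.37],
    [0.03,-0.83,0.37]
  ],
  "rotation": [
    [0,0,0],
    [0,0,0],
    [0,0,0],
    [0,0,0],
    [0,0,0]
  ],
  "claw": [1,1,1,1,1]
}}

```text
clock: 3.35
eef_pos: [0.438, -0.2436, 0.1976]
eef_rot: [0.0, 0.06, 0.998, -0.0]
ft_force: [1.4, 0.2, -0.8]
opening: 0.0854
gripper_force: 0.0
```

```bash
python3 - <<'E'
from h import *
go((0.4215,-0.345,0.13))
E
```

```text
pos [ 0.438  -0.2436  0.1976] yaw_y 83.16 t 3.35 open 0.0854 F [ 1.4  0.2 -0.8] gf 0.0
dist 0.123 frac [ 0.011  -0.2566  0.1689]
```

Request:
{"fn": "jog_arm", "kwargs": {
  "translation": [
    [0.011,-0.256,0.169],
    [0.011,-0.256,0.169],
    [0.011,-0.256,0.169],
    [0.011,-0.256,0.169],
    [0.011,-0.256,0.169]
  ],
  "rotation": [
    [0,0,0],
    [0,0,0],
    [0,0,0],
    [0,0,0],
    [0,0,0]
  ],
  "claw": [1,1,1,1,1]
}}

```text
clock: 3.85
eef_pos: [0.4217, -0.3432, 0.1305]
eef_rot: [-0.0, 0.06, 0.998, 0.001]
ft_force: [0.1, 0.2, 0.8]
opening: 0.0853
gripper_force: 0.0
```

```bash
cat > ring.py <<'E'
from h import *
np.set_printoptions(precision=4,suppress=True)
c=shot('wrist'); save(c,'pics/w2.png'); P=cloud(c); z=P[...,2]
m=(abs(z-0.045)<0.004)&(np.hypot(P[...,0]-0.4215,P[...,1]+0.345)<0.035); print(m.sum(), cv2.minEnclosingCircle(P[m][:,:2].astype(np.float32)),P[m].mean(0))
go((0.4215,-0.345,0.033))
E
python3 ring.py
```

```text
1466 ((0.42025285959243774, -0.3461165726184845), 0.01993061602115631) [ 0.4193 -0.346   0.0441]
pos [ 0.4221 -0.3432  0.1311] yaw_y 83.11 t 3.9 open 0.0855 F [ 1.1  0.  -0.1] gf 0.0
dist 0.098 frac [ 0.0009 -0.0048  0.2452]
```

Request:
{"fn": "jog_arm", "kwargs": {
  "translation": [
    [0.002,-0.006,0.12],
    [0.002,-0.006,0.22],
    [0.002,-0.006,0.245],
    [0.002,-0.006,0.245],
    [0.002,-0.006,0.245]
  ],
  "rotation": [
    [0,0,0],
    [0,0,0],
    [0,0,0],
    [0,0,0],
    [0,0,0]
  ],
  "claw": [1,1,1,1,-1],
  "force": 40
}}

```text
clock: 4.4
eef_pos: [0.4216, -0.3473, 0.0341]
eef_rot: [0.001, 0.06, 0.998, -0.001]
ft_force: [0.4, -0.4, -0.4]
opening: 0.0729
gripper_force: 0.0
```

Request:
{"fn": "jog_arm", "kwargs": {
  "translation": [
    [0,0,0],
    [0,0,0],
    [0,0,0],
    [0,0,0],
    [0,0,0]
  ],
  "rotation": [
    [0,0,0],
    [0,0,0],
    [0,0,0],
    [0,0,0],
    [0,0,0]
  ],
  "claw": [-1,-1,-1,-1,-1]
}}

```text
clock: 4.9
eef_pos: [0.4212, -0.3479, 0.0341]
eef_rot: [0.001, 0.061, 0.998, -0.001]
ft_force: [-0.7, 1.1, 7.8]
opening: 0.0388
gripper_force: 39.6
```

Request:
{"fn": "jog_arm", "kwargs": {
  "translation": [
    [0,0,0],
    [0,0,-0.05],
    [0,0,-0.17],
    [0,0,-0.29],
    [0,0,-0.37]
  ],
  "rotation": [
    [0,0,0],
    [0,0,0],
    [0,0,0],
    [0,0,0],
    [0,0,0]
  ],
  "claw": [-1,-1,-1,-1,-1]
}}

```text
clock: 5.4
eef_pos: [0.4209, -0.3479, 0.1841]
eef_rot: [0.001, 0.061, 0.998, -0.001]
ft_force: [-0.1, -1.0, -1.2]
opening: 0.0389
gripper_force: 40.8
```

```bash
cat > ring2.py <<'E'
from h import *
np.set_printoptions(precision=4,suppress=True)
c=shot('wrist'); save(c,'pics/w3.png'); P=cloud(c); s=robot.observe(); A=q(s['eef_rot']); L=(P-s['eef_pos'])@A; np.save('L.npy',L)
m=(abs(L[...,0])<0.03)&(abs(L[...,1])<0.03)&(L[...,2]>-0.03)&(L[...,2]<0.05); print(m.sum(),L[m].min(0),L[m].max(0))
h,e=np.histogram(L[m][:,2],20); print(np.c_[e[:-1],h])
t=m&(L[...,2]<np.percentile(L[m][:,2],2)+0.004); print('top',cv2.minEnclosingCircle(L[t][:,:2].astype(np.float32)),L[t].mean(0))
go((0.478,-0.1255,0.19))
E
python3 ring2.py
```

```text
11011 [-0.0167 -0.03   -0.03  ] [0.0235 0.0299 0.0379]
[[  -0.03    336.    ]
 [  -0.0266  288.    ]
 [  -0.0232  325.    ]
 [  -0.0198  208.    ]
 [  -0.0164  161.    ]
 [  -0.013   650.    ]
 [  -0.0096  701.    ]
 [  -0.0062 3944.    ]
 [  -0.0029  635.    ]
 [   0.0005  590.    ]
 [   0.0039  533.    ]
 [   0.0073  481.    ]
 [   0.0107  446.    ]
 [   0.0141  422.    ]
 [   0.0175  349.    ]
 [   0.0209  288.    ]
 [   0.0243  219.    ]
 [   0.0277  188.    ]
 [   0.0311  150.    ]
 [   0.0345   97.    ]]
top ((0.014963850378990173, 7.356517016887665e-05), 0.02997528575360775) [ 0.0149 -0.0026 -0.0271]
pos [ 0.4227 -0.3497  0.1887] yaw_y 82.99 t 5.45 open 0.0397 F [ 1.1 -1.1  2.5] gf 40.9
dist 0.231 frac [-0.0689  0.5732 -0.0067]
```

View pics/w3.png

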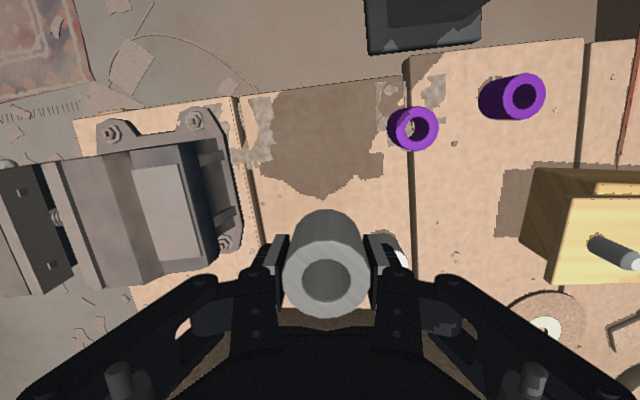

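The wrist view shows the sleeve upright in the jaws with its bore at (326,283). The pin is at (632,262), the vise is clear on the left, and the narrow sleeve is untouched behind the right finger.

```bash
python3 - <<'E'
import numpy as np,cv2
L=np.load('L.npy'); 
m=(abs(L[...,2]+0.0055)<0.0025)&(abs(L[...,1])<0.019)&(abs(L[...,0])<0.03)
n,l,st,ce=cv2.connectedComponentsWithStats(m.astype(np.uint8)); i=1+np.argmax(st[1:,4]); m=l==i
p=L[m]; print(st[i],ce[i],p.min(0),p.max(0),np.median(p[:,2]))
d=p[:,:2]
# bore: hole in mask
f=m.astype(np.uint8); cs,h=cv2.findContours(f,cv2.RETR_CCOMP,cv2.CHAIN_APPROX_NONE)
for c,hh in zip(cs,h[0]):
    if len(c)>30:
        q=L[c[:,0,1],c[:,0,0]]; q=q[abs(q[:,2]+0.0055)<0.004]
        A=np.c_[2*q[:,:2],np.ones(len(q))]; s=np.linalg.lstsq(A,(q[:,:2]**2).sum(1),rcond=None)[0]
        print(hh,len(q),'circle',s[:2],np.sqrt(s[2]+s[0]**2+s[1]**2))
E
```

```text
[ 276  237   90   81 4080] [322.99142157 276.95906863] [-0.01672303 -0.01897753 -0.00777198] [ 0.02344323  0.01899413 -0.00300068] -0.0055250310041406216
[-1 -1  1 -1] 306 circle [0.00368893 0.00092409] 0.019352497336477474
[18 16 -1  0] 139 circle [0.0034679  0.00204192] 0.010651174560258506
```

Request:
{"fn": "jog_arm", "kwargs": {
  "translation": [
    [-0.074,0.569,-0.02],
    [-0.074,0.569,-0.02],
    [-0.074,0.569,-0.02],
    [-0.074,0.569,-0.02],
    [-0.074,0.569,-0.02]
  ],
  "rotation": [
    [0,0,0],
    [0,0,0],
    [0,0,0],
    [0,0,0],
    [0,0,0]
  ],
  "claw": [-1,-1,-1,-1,-1]
}}

```text
clock: 5.95
eef_pos: [0.4774, -0.1217, 0.1887]
eef_rot: [0.0, 0.06, 0.998, 0.0]
ft_force: [0.1, -0.1, -1.1]
opening: 0.0395
gripper_force: 41.0
```

Request:
{"fn": "jog_arm", "kwargs": {
  "translation": [
    [0,0,0],
    [0,0,0],
    [0,0,0],
    [0,0,0],
    [0,0,0]
  ],
  "rotation": [
    [0,0,0],
    [0,0,0],
    [0,0,0],
    [0,0,0],
    [0,0,0]
  ],
  "claw": [-1,-1,-1,-1,-1]
}}

```text
clock: 6.45
eef_pos: [0.4772, -0.1258, 0.1881]
eef_rot: [-0.0, 0.062, 0.998, -0.0]
ft_force: [-0.2, -0.1, -0.8]
opening: 0.0387
gripper_force: 41.0
```

```bash
cat > ring3.py <<'E'
from h import *
np.set_printoptions(precision=4,suppress=True)
s=robot.observe(); c=shot('wrist'); save(c,'pics/w4.png'); A=q(s['eef_rot']); L=(cloud(c)-s['eef_pos'])@A
m=(abs(L[...,2]+0.0095)<0.004)&(abs(L[...,1])<0.019)&(abs(L[...,0])<0.03)
n,l,st,ce=cv2.connectedComponentsWithStats(m.astype(np.uint8)); m=l==1+np.argmax(st[1:,4])
cs,h=cv2.findContours(m.astype(np.uint8),cv2.RETR_CCOMP,cv2.CHAIN_APPROX_NONE); print('z',np.median(L[m][:,2]))
for k in cs:
    if len(k)>30:
        p=L[k[:,0,1],k[:,0,0]]; B=np.c_[2*p[:,:2],np.ones(len(p))]; r=np.linalg.lstsq(B,(p[:,:2]**2).sum(1),rcond=None)[0]
        print('circle',r[:2],np.sqrt(r[2]+r[0]**2+r[1]**2),'world',s['eef_pos']+A@[r[0],r[1],0])
for i in range(5): go((0.478,-0.1255,0.125)); shot('top')
P=cloud(shot('scene'));
E
python3 ring3.py
```

```text
z -0.010004913626726725
circle [0.0014 0.0001] 0.01947903015943077 world [ 0.4758 -0.1256  0.1881]
circle [0.0015 0.0005] 0.010643107258368307 world [ 0.4757 -0.1251  0.1881]
pos [ 0.4772 -0.1257  0.1881] yaw_y 82.9 t 6.5 open 0.0388 F [ 0.3 -0.4 -0.1] gf 41.0
dist 0.063 frac [-0.0019  0.0007  0.1579]
pos [ 0.4772 -0.1255  0.1881] yaw_y 82.91 t 6.55 open 0.0389 F [-0.  -0.4 -1.6] gf 41.0
dist 0.063 frac [-0.002   0.0002  0.1578]
pos [ 0.4773 -0.1254  0.1881] yaw_y 82.93 t 6.6 open 0.0392 F [-0.4 -0.5 -1.6] gf 41.0
dist 0.063 frac [-0.0018 -0.0001  0.1579]
pos [ 0.4773 -0.1252  0.1881] yaw_y 82.94 t 6.65 open 0.0392 F [-0.4 -0.2 -1.1] gf 41.0
dist 0.063 frac [-0.0019 -0.0005  0.1578]
pos [ 0.4773 -0.1251  0.1882] yaw_y 82.96 t 6.7 open 0.0392 F [-0.4 -0.3 -1.2] gf 41.0
dist 0.063 frac [-0.0018 -0.0008  0.1579]
```

Request:
{"fn": "jog_arm", "kwargs": {
  "translation": [
    [-0.0055,0,0],
    [-0.0055,0,0.03],
    [-0.0055,0,0.06],
    [-0.0055,0,0.08],
    [-0.0055,0,0.095]
  ],
  "rotation": [
    [0,0,0],
    [0,0,0],
    [0,0,0],
    [0,0,0],
    [0,0,0]
  ],
  "claw": [-1,-1,-1,-1,-1]
}}

```text
clock: 7.3
eef_pos: [0.4788, -0.1247, 0.1487]
eef_rot: [-0.001, 0.061, 0.998, 0.0]
ft_force: [0.6, 0.1, -1.9]
opening: 0.0392
gripper_force: 41.0
```

Request:
{"fn": "jog_arm", "kwargs": {
  "translation": [
    [0,0,0],
    [0,0,0.01],
    [0,0,0.02],
    [0,0,0.03],
    [0,0,0.035]
  ],
  "rotation": [
    [0,0,0],
    [0,0,0],
    [0,0,0],
    [0,0,0],
    [0,0,0]
  ],
  "claw": [-1,-1,-1,-1,-1]
}}

```text
clock: 7.8
eef_pos: [0.4795, -0.125, 0.1359]
eef_rot: [-0.0, 0.061, 0.998, 0.0]
ft_force: [1.1, 0.1, -0.6]
opening: 0.0394
gripper_force: 41.0
```

Request:
{"fn": "jog_arm", "kwargs": {
  "translation": [
    [0,0,0.008],
    [0,0,0.015],
    [0,0,0.018],
    [0,0,0.02],
    [0,0,0.021]
  ],
  "rotation": [
    [0,0,0],
    [0,0,0],
    [0,0,0],
    [0,0,0],
    [0,0,0]
  ],
  "claw": [-1,-1,-1,-1,-1]
}}

```text
clock: 8.3
eef_pos: [0.4796, -0.1251, 0.1278]
eef_rot: [0.0, 0.061, 0.998, -0.0]
ft_force: [-0.2, -0.0, -1.3]
opening: 0.039
gripper_force: 41.0
```

Request:
{"fn": "jog_arm", "kwargs": {
  "translation": [
    [0,0,0.002],
    [0,0,0.002],
    [0,0,0.002],
    [0,0,0.002],
    [0,0,0.002]
  ],
  "rotation": [
    [0,0,0],
    [0,0,0],
    [0,0,0],
    [0,0,0],
    [0,0,0]
  ],
  "claw": [-1,0.3,0.6,0.8,0.8]
}}

```text
clock: 8.8
eef_pos: [0.4797, -0.1251, 0.1272]
eef_rot: [0.0, 0.061, 0.998, -0.0]
ft_force: [0.4, 0.1, -0.3]
opening: 0.077
gripper_force: 0.0
```

Request:
{"fn": "jog_arm", "kwargs": {
  "translation": [
    [0,0,-0.05],
    [0,0,-0.15],
    [0,0,-0.25],
    [0,0,-0.3],
    [0,0,-0.3]
  ],
  "rotation": [
    [0,0,0],
    [0,0,0],
    [0,0,0],
    [0,0,0],
    [0,0,0]
  ],
  "claw": [0.8,0.8,0.8,0.8,0.8]
}}

```text
clock: 9.3
eef_pos: [0.4816, -0.1258, 0.2504]
eef_rot: [0.003, 0.061, 0.998, -0.001]
ft_force: [-0.0, 0.0, 0.5]
opening: 0.0769
gripper_force: 0.0
```

Request:
{"fn": "jog_arm", "kwargs": {
  "translation": [
    [0,0.12,0],
    [0,0.2,0],
    [0,0.25,0],
    [0,0.25,0],
    [0,0.25,0]
  ],
  "rotation": [
    [0,0,0],
    [0,0,0],
    [0,0,0],
    [0,0,0],
    [0,0,0]
  ],
  "claw": [0.8,0.8,0.8,0.8,0.8]
}}

```text
clock: 9.8
eef_pos: [0.4913, -0.0257, 0.2461]
eef_rot: [-0.001, 0.061, 0.998, -0.0]
ft_force: [-0.3, -1.1, -0.6]
opening: 0.0768
gripper_force: 0.0
```

```bash
cat > m2.py <<'E'
from h import *
import sys
np.set_printoptions(precision=4,suppress=True)
s=robot.observe(); c=shot('wrist'); save(c,sys.argv[1]); P=cloud(c); z=P[...,2];x,y=P[...,0],P[...,1]
m=(abs(z-0.137)<0.006)&(y<-0.07)&(y>-0.4)&(x>0.42)&(x<0.54); 
if m.sum(): print('sleeve top',m.sum(),P[m].mean(0),cv2.minEnclosingCircle(P[m][:,:2].astype(np.float32)),np.median(z[m]))
b=(abs(z-0.092)<0.004)&(x>0.42)&(x<0.56)&(y<0.14)&(y>-0.4)
n,l,st,ce=cv2.connectedComponentsWithStats(b.astype(np.uint8),connectivity=4); b=l==1+np.argmax(st[1:,4])
r=cv2.minAreaRect(P[b][:,:2].astype(np.float32)); print('board',r,z[b].mean())
g=(abs(z-0.134)<0.006)&(y>-0.12)&(y<0.13)&(x>0.46)&(x<0.55)
n,l,st,ce=cv2.connectedComponentsWithStats(g.astype(np.uint8),connectivity=4); g=l==1+np.argmax(st[1:,4])
print('grip',cv2.minAreaRect(P[g][:,:2].astype(np.float32)),z[g].mean())
go((0.505,0.0925,0.2))
E
python3 m2.py pics/w5.png
```

```text
sleeve top 1298 [ 0.4778 -0.1229  0.1358] ((0.47887280583381653, -0.12351957708597183), 0.02040640078485012) 0.13611661629742972
board ((0.49159085750579834, -0.017143145203590393), (0.28046920895576477, 0.08076798915863037), 82.66773986816406) 0.09128738390972689
grip ((0.5049795508384705, 0.09165401011705399), (0.024778617545962334, 0.050169914960861206), 82.90833282470703) 0.13290417169968874
pos [ 0.4914 -0.0262  0.2463] yaw_y 82.98 t 9.85 open 0.077 F [-0.3  0.1 -0.5] gf 0.0
dist 0.128 frac [0.0024 0.2987 0.1156]
```

View pics/w5.png

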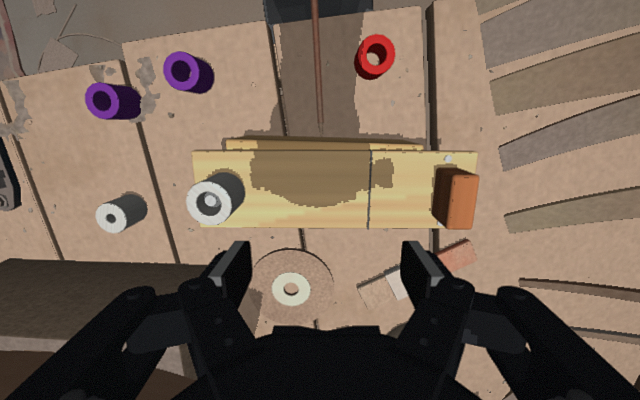

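The sleeve is seated: its top is at 0.136, centred on the pin at px (213,200). Next comes the grip block.

Request:
{"fn": "jog_arm", "kwargs": {
  "translation": [
    [0.002,0.12,0.03],
    [0.002,0.22,0.08],
    [0.002,0.297,0.116],
    [0.002,0.297,0.116],
    [0.002,0.297,0.116]
  ],
  "rotation": [
    [0,0,0],
    [0,0,0],
    [0,0,0],
    [0,0,0],
    [0,0,0]
  ],
  "claw": [0.8,0.8,0.8,0.8,0.8]
}}

```text
clock: 10.35
eef_pos: [0.5053, 0.0915, 0.2001]
eef_rot: [-0.001, 0.061, 0.998, -0.0]
ft_force: [0.1, -0.4, -0.8]
opening: 0.0769
gripper_force: 0.0
```

```bash
python3 - <<'E'
from h import *
go((0.505,0.0918,0.121))
E
```

```text
pos [0.5053 0.0915 0.2001] yaw_y 82.99 t 10.35 open 0.0769 F [ 0.1 -0.4 -0.8] gf 0.0
dist 0.079 frac [0.0005 0.0008 0.1976]
```

Request:
{"fn": "jog_arm", "kwargs": {
  "translation": [
    [0,0,0.08],
    [0,0,0.15],
    [0,0,0.185],
    [0,0,0.197],
    [0,0,0.197]
  ],
  "rotation": [
    [0,0,0],
    [0,0,0],
    [0,0,0],
    [0,0,0],
    [0,0,0]
  ],
  "claw": [0.8,0.8,0.8,0.8,0.8]
}}

```text
clock: 10.85
eef_pos: [0.5057, 0.0909, 0.1219]
eef_rot: [-0.0, 0.062, 0.998, -0.0]
ft_force: [-0.1, 0.2, 0.7]
opening: 0.077
gripper_force: 0.0
```

Request:
{"fn": "jog_arm", "kwargs": {
  "translation": [
    [0,0,0],
    [0,0,0],
    [0,0,0],
    [0,0,0],
    [0,0,0]
  ],
  "rotation": [
    [0,0,0],
    [0,0,0],
    [0,0,0],
    [0,0,0],
    [0,0,0]
  ],
  "claw": [0.2,0,-0.3,-0.6,-1],
  "force": 60
}}

```text
clock: 11.35
eef_pos: [0.5061, 0.0921, 0.1227]
eef_rot: [0.001, 0.061, 0.998, -0.0]
ft_force: [-0.9, -1.6, 6.3]
opening: 0.0232
gripper_force: 59.6
```

Request:
{"fn": "jog_arm", "kwargs": {
  "translation": [
    [0,0,0],
    [0,0,0],
    [0,0,0],
    [0,0,0],
    [0,0,0.002]
  ],
  "rotation": [
    [0,0,0],
    [0,0,0],
    [0,0,0],
    [0,0,0],
    [0,0,0]
  ],
  "claw": [-1,-1,-1,-1,-1]
}}

```text
clock: 11.85
eef_pos: [0.5061, 0.0921, 0.1226]
eef_rot: [0.001, 0.061, 0.998, -0.0]
ft_force: [-5.9, -0.8, 19.5]
opening: 0.023
gripper_force: 61.7
```

```bash
python3 m2.py pics/w6.png
```

```text
board ((0.49393266439437866, 0.002250358462333679), (0.24245242774486542, 0.08025260269641876), 82.8592758178711) 0.09138789472504014
grip ((0.5047973990440369, 0.09268072247505188), (0.048963673412799835, 0.04856467247009277), 36.44607162475586) 0.1333579930028807
pos [0.5061 0.0921 0.1226] yaw_y 82.99 t 11.9 open 0.023 F [-3.3 -1.2 13. ] gf 60.7
dist 0.077 frac [ 0.0025  0.0006 -0.1934]
```

Request:
{"fn": "jog_arm", "kwargs": {
  "translation": [
    [0.001,-0.02,0],
    [0.002,-0.06,0],
    [0.003,-0.1,0],
    [0.004,-0.14,0],
    [0.005,-0.17,0]
  ],
  "rotation": [
    [0,0,0],
    [0,0,0],
    [0,0,0],
    [0,0,0],
    [0,0,0]
  ],
  "claw": [-1,-1,-1,-1,-1]
}}

```text
clock: 12.4
eef_pos: [0.497, 0.0259, 0.1227]
eef_rot: [0.002, 0.061, 0.998, 0.002]
ft_force: [0.7, 7.7, 9.9]
opening: 0.023
gripper_force: 60.2
```

Request:
{"fn": "jog_arm", "kwargs": {
  "translation": [
    [0.001,-0.03,0],
    [0.002,-0.07,0],
    [0.003,-0.11,0],
    [0.004,-0.13,0],
    [0.004,-0.14,0]
  ],
  "rotation": [
    [0,0,0],
    [0,0,0],
    [0,0,0],
    [0,0,0],
    [0,0,0]
  ],
  "claw": [-1,-1,-1,-1,-1]
}}

```text
clock: 12.9
eef_pos: [0.4886, -0.0294, 0.1227]
eef_rot: [0.002, 0.061, 0.998, 0.002]
ft_force: [0.4, 8.5, 11.9]
opening: 0.0233
gripper_force: 60.6
```

Request:
{"fn": "jog_arm", "kwargs": {
  "translation": [
    [0,0,0],
    [0,0,0],
    [0,0,0],
    [0,0,0],
    [0,0,0]
  ],
  "rotation": [
    [0,0,0],
    [0,0,0],
    [0,0,0],
    [0,0,0],
    [0,0,0]
  ],
  "claw": [-1,-1,-1,-1,-1]
}}

```text
clock: 13.4
eef_pos: [0.4886, -0.0299, 0.1227]
eef_rot: [0.002, 0.061, 0.998, 0.001]
ft_force: [0.4, 2.5, 10.3]
opening: 0.0238
gripper_force: 60.6
```

```bash
python3 m2.py pics/w7.png; python3 - <<'E'
from h import *
c=shot('scene'); save(c,'pics/s2.png',(190,150,390,300),4)
E
```

```text
board ((0.47649866342544556, -0.12023402750492096), (0.2439015805721283, 0.08042387664318085), 83.05921173095703) 0.0913112565921617
grip ((0.4872784912586212, -0.029140476137399673), (0.04866368696093559, 0.04862881824374199), 37.470855712890625) 0.13339878135479696
pos [ 0.4886 -0.0299  0.1227] yaw_y 83.03 t 13.45 open 0.0236 F [0.1 3.  9.7] gf 60.6
dist 0.146 frac [-0.0043  0.3089 -0.1928]
```

View pics/w7.png

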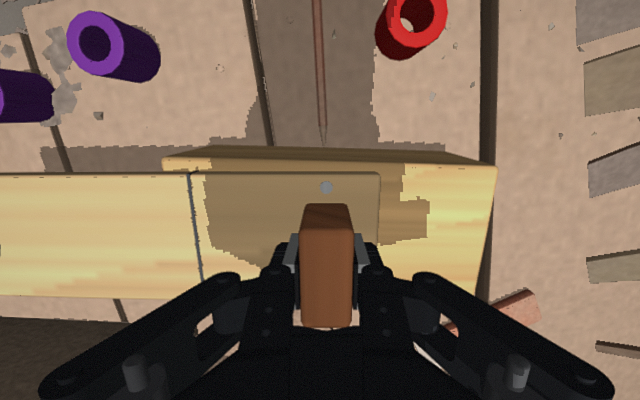

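View pics/s2.png

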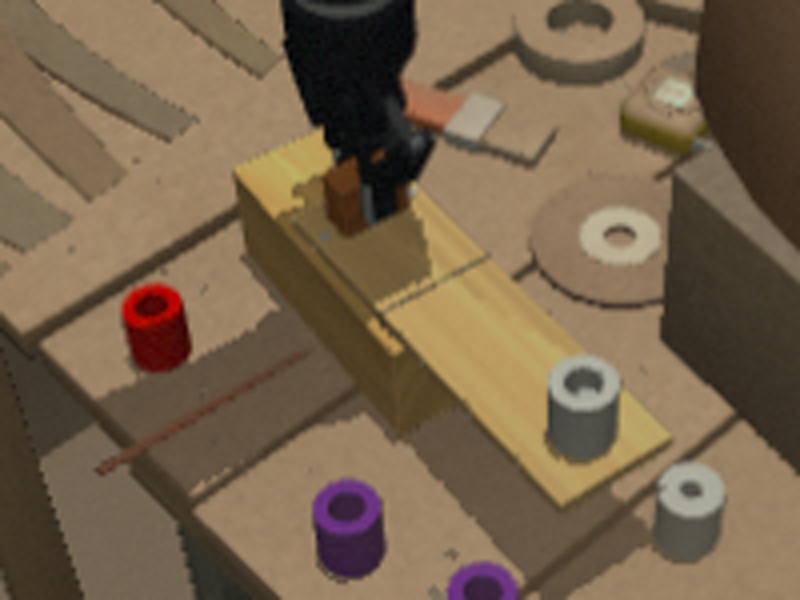

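The wrist view shows the line at px (190,173) and the block's right end corner at about (163,157). The scene view shows the line still slightly inside the end, the board flat and the sleeve seated.

```bash
cat > e.py <<'E'
from h import *
np.set_printoptions(precision=4,suppress=True)
c=shot('wrist'); P=cloud(c); z=P[...,2]
g=c['image'].mean(2)
rows=np.arange(180,270,6); col=np.array([175+np.argmin(g[r,175:215]) for r in rows]); ln=at_z(c,np.c_[col,rows],0.092); print(col)
t=(abs(z-0.08)<0.004); t[:140]=0; t[175:]=0; t[:,:140]=0; t[:,520:]=0
n,l,st,ce=cv2.connectedComponentsWithStats(t.astype(np.uint8),connectivity=4); t=l==1+np.argmax(st[1:,4]); u=np.argwhere(t)
cols=np.unique(u[:,1]); e=np.array([[k,u[u[:,1]==k,0].min()-.5] for k in cols]); E=at_z(c,e,0.08); print('px',e[0],e[-1],'ends',E[0],E[-1],np.linalg.norm(E[0]-E[-1]))
k=np.polyfit(E[5:-5,1],E[5:-5,0],1); d=-np.array([k[0],1])/np.hypot(k[0],1); nrm=np.array([-d[1],d[0]])
print('dir deg',np.degrees(np.arctan2(-d[1],-d[0])))
end=max(E[:,:2]@d); print('line along rel. to end (median)',np.median(ln[:,:2]@d)-end, ln.mean(0))
# line point at board centre: board center axis from grip
print('block len check',end-min(E[:,:2]@d))
e0=E[np.argmax(E[:,:2]@d),:2]; print('block_end',e0+0.045*nrm)
E
python3 e.py
```

```text
[188 190 191 191 192 193 193 193 195 196 197 198 198 199 201]
px [157.  170.5] [498.  168.5] ends [ 0.4363 -0.122   0.08  ] [0.4593 0.0757 0.08  ] 0.19903547734101554
dir deg 81.47216092903518
line along rel. to end (median) -0.024753235811664796 [ 0.4669 -0.1016  0.092 ]
block len check 0.1989248061511469
block_end [ 0.4808 -0.1287]
```

Request:
{"fn": "jog_arm", "kwargs": {
  "translation": [
    [0.0005,-0.02,0],
    [0.001,-0.04,0],
    [0.0015,-0.056,0],
    [0.0015,-0.056,0],
    [0.0015,-0.056,0]
  ],
  "rotation": [
    [0,0,0],
    [0,0,0],
    [0,0,0],
    [0,0,0],
    [0,0,0]
  ],
  "claw": [-1,-1,-1,-1,-1]
}}

```text
clock: 14.05
eef_pos: [0.4854, -0.0518, 0.1227]
eef_rot: [0.002, 0.061, 0.998, 0.001]
ft_force: [1.8, 3.9, 10.2]
opening: 0.0233
gripper_force: 60.5
```

```bash
python3 - <<'E'
from h import *
np.set_printoptions(precision=4,suppress=True)
go((0.484,-0.0505,0.122))
w=shot('wrist'); save(w,'pics/w8.png',(80,120,280,270),4)
s=shot('scene'); save(s,'pics/s3.png',(230,190,350,280),6)
P=cloud(s); z=P[...,2]; x,y=P[...,0],P[...,1]
b=(abs(z-0.092)<0.005)&(x>0.38)&(x<0.56)&(y<-0.13)&(y>-0.36); print('outer end y',P[b][np.argsort(y[b])[:5]])
m=(abs(z-0.045)<0.005)&(np.hypot(x-0.506,y+0.294)<0.03); print('narrow',P[m].mean(0))
m=(abs(z-0.137)<0.005)&(x>0.4)&(x<0.54)&(y<-0.2)&(y>-0.36); print('wide',P[m].mean(0))
E
```

```text
pos [ 0.4854 -0.0518  0.1227] yaw_y 83.04 t 14.05 open 0.0233 F [ 1.8  3.9 10.2] gf 60.5
dist 0.002 frac [0.004  0.0028 0.0017]
outer end y [[ 0.4895 -0.3046  0.0873]
 [ 0.4867 -0.3039  0.0892]
 [ 0.4969 -0.3035  0.0903]
 [ 0.494  -0.3032  0.0891]
 [ 0.4914 -0.3028  0.0875]]
narrow [ 0.5059 -0.2987  0.0454]
wide [ 0.4599 -0.2694  0.1363]
```

View pics/w8.png

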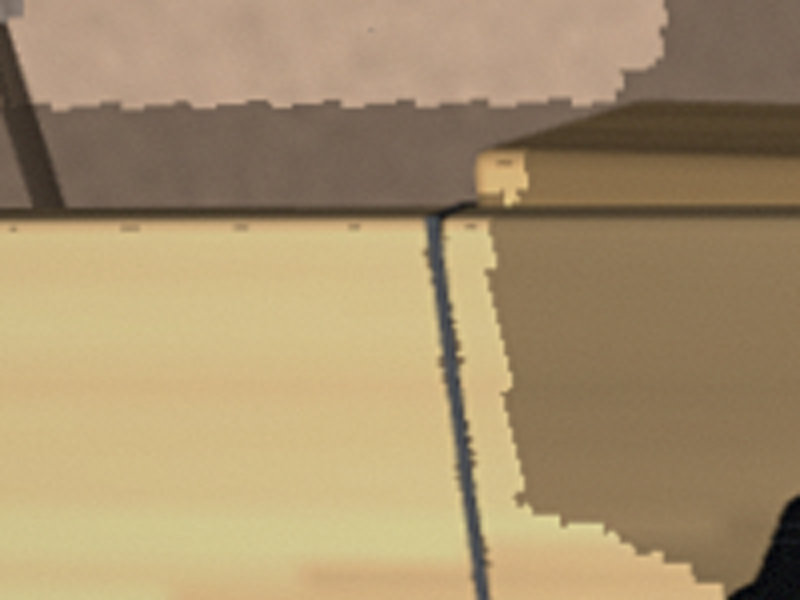

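View pics/s3.png

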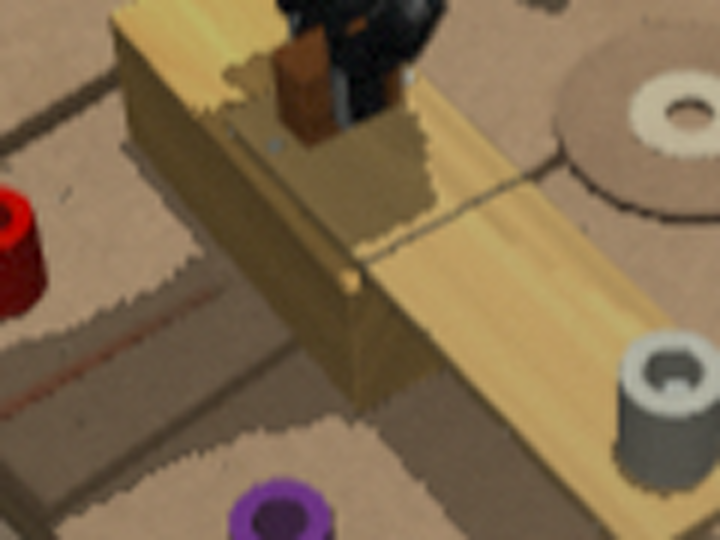

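The line's side trace runs down to crop px (475,203), right at the block's end corner (477,200). The board is flat and the sleeve is seated on the pin, so I'm handing the job in.

```bash
python3 -c "
from h import *
print(robot.close_job())"
```

```text
the job is handed in; nothing more can be done
None
```

The job is handed in, with no verdict shown: the wide sleeve is fully down on the pin and let go, and the board's line is at the block's right end in the last pictures, with the grip block still held and pressed flat. The narrow sleeve is standing where it was.

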